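# Index the dosing arm one hole to the beaker

### The arm

A 7-joint arm with a two-finger parallel gripper is mounted at the origin on a cart in front of the work surface, level with it; the furniture and walls round the work are solid. World frame = base frame: x ahead of the robot, y to its left, z up, the work surface at z = 0. Lengths are in m, angles in rad, forces in N, time in s.
With the tool pointing down it reaches from about 0.4 to 0.9 m from the base axis. Payload 5.5 kg.
Tool frame: the origin (TCP) lies midway between the tips of the shut fingers; the grasp point (between the pads) lies 19 mm behind it (manip.grip_depth is the distance from the TCP to the grasp point, in m); z points along the fingers, x is the direction in which the jaws open and shut, and the axes are right-handed (so a half turn about z gives the same grasp; the last joint's range is limited). The gripper opens to 92 mm and grips with 3 to 60 N. Pads are 19 mm wide; open, the fingers measure 130 mm over their backs; the gripper's body (75 mm by 190 mm) begins 47 mm behind the grasp point.
Start: joints at [1.477, 0.501, -0.427, 1.55, 0.221, 1.138, -0.21], TCP at [0.227, -0.609, 0.227] pointing down, gripper open.
Joint ranges: [-2.88, 2.88], [-0.31, 2.03], [-1.54, 1.56], [0.2, 2.42], [-1.41, 4.55], [0.19, 2.02], [-2.57, 2.57]. Speed limits (rad/s): [2.57, 2.57, 3.14, 3.14, 3.14, 3.14, 3.14].

### API

Orientations are given as a unit quaternion [x, y, z, w].
In Python, from bench import manip, effector, viewer gives the robot as it stands. Calls block until the motion is done:
- manip.move_pose(position, orientation): joint-space move of the TCP to a pose.
- manip.servo_line(position, ori=None, vel=0.15): straight line of the TCP; ori=None keeps the orientation; vel is the mean speed in m/s.
- manip.movej(angles): joint-space move.
- effector.open_jaws() and effector.close(f_grip=None): open the fingers fully, or close them until they stop; f_grip is the grip in N (None keeps the last).
- manip.sleep(seconds).
- manip.solve_ik(position, orientation): joint angles nearest the present ones, or None.
- viewer.get_image(name): name is "scene" or "top"; returns the picture (480x640x3 uint8, red, green, blue); there is no depth.
- viewer.get_calibration(name): a dict with "vfov" (degrees; the focal length in pixels is half the picture's height over the tangent of half this angle, whatever the lens; pixels are square), "cx", "cy" (the principal point, pixels), "eye" and "attitude" of the camera in the world. Camera axes: x right, y down, z forward; pixel columns grow to the right and rows downward; lengths in m; the calibration is good to about 2 mm. A picture is of the moment at which its call begins. get_calibration takes no time and is no camera call.
A pose or a line that the arm cannot do raises manip.PlanningError and nothing moves.
- manip.hand_in(): hands the job in, once; it reports no verdict.
Readings, each from a call of its own:
- manip.current_clock(): time.
- manip.current_q(): joint angles.
- manip.current_joint_velocities(): joint speeds.
- manip.current_tau(): joint torques, N m.
- manip.current_tool_pos(): TCP position.
- manip.current_tcp_rot(): TCP orientation.
- manip.current_force(): force on the tool from outside, world axes, zero at the start.
- manip.current_wrist_torque(): the same for the moment, N m.
- manip.current_finger_gap(): finger opening in m.
Only numpy, scipy, OpenCV 4.12 (cv2) and the standard library are available. Lean on these libraries where they do the work, as an engineer would, in place of code of your own. Each camera call takes 0.05 s, during which the arm holds its last target.

### The job

Hook a fingertip under the red pull ring of the dosing arm's spring index pin, lift the pin out of its hole, swing the arm just one hole so that its nozzle stands over the beaker, and let the pin drop fully home there. Ease it over by the ring without gripping or forcing it, and leave the beaker, the petri dish and everything else on the bench where they stand.

Things in the scene. Friction and masses are not known exactly. Their poses are not given: they have to be found in the camera images.
- pivot (a point): point on the dosing arm's vertical pivot, 60 mm above the bench, on a grey base fixed to the bench. Axes are the base's: x from the index holes to the glassware (roughly to the robot's left), y to the left of that, z up. Beaker and dish stand beyond the pivot on the 10 mm thick base, 130 mm from the pivot axis, 22.5 degrees either side of +x; which is on which side varies
- middle_hole (a point): mouth of the middle index hole, 170 mm from the pivot axis at the base's -x, where the pin starts; axes as the pivot's. The aluminium quadrant, 36 mm wide, top 26 mm above the bench, has five 12 mm holes on the 170 mm circle round the pivot, 22.5 degrees (0.393 rad, 66 mm) apart, two on either side of this one
- dosing_arm (a joint): angle of the blue arm about the pivot, rad; 0 at the start, positive counter-clockwise from above: at +0.393 the pin is one hole to the base's -y side and the nozzle over the station on the +y side; at -0.393 the reverse. Light friction (about 1 N at the ring); it stays where left and cannot turn with the pin in a hole. Front bar 26 mm wide, top 57 mm above the bench
- index_pin (a joint): lift of the spring index pin, m: 0 = home in a hole, 0.030 = stop. 10 mm pin with round end, at the front end of the arm, 170 mm from the pivot axis. It clears the quadrant above 0.012. The spring pulls down with 4 N at 0, 7 N at 0.020. Let go between holes, the pin rides on the quadrant (lift 0.012) and drops in by itself when brought within about 3 mm of a hole
- ring_center (a point): centre of the red pull ring, about 100 mm above the bench with the pin home, 18 mm from the pin's axis towards the pivot; rigid on the pin, rises and swings with it. Clear opening 50 mm, bar 7 mm thick. Axes turn with the arm: x level from pin to pivot, z up. The ring's plane leans 40 degrees back from upright, its top towards the pivot; the arm's bar is 43 mm below the centre
- ring_top (a point): centre of the ring's bar at its highest point, 22 mm above and 18 mm beyond (towards the pivot) the ring's centre: the part to lift by. A finger that points along the ring's +x and about 45 degrees down, coming from the side away from the pivot, passes square through the ring under this bar
- nozzle_tip (a point): tip of the brass nozzle, 84 mm above the bench, on the arm 130 mm from the pivot axis, opposite the pin. Above it a white dosing head, 28 mm thick, reaches 155 mm above the bench, on an upper blue bar 108 to 120 mm high
- beaker: loose small clear beaker, 52 mm across, 60 mm high; origin at the centre of its underside, z up; stands on one of the two stations of the base
- agar_dish: loose flat petri dish with lid and tan filling, 62 mm across, 15 mm high; origin at the centre of its underside, z up; stands on the other station
- vial: loose bystander, white capped vial 25 mm across, 53 mm high; origin at the centre of its underside
- dropper_bottle: loose bystander, brown dropper bottle 31 mm across, 86 mm high; origin at the centre of its underside
- lens_jar: loose bystander, clear jar with red lid, 78 mm across, 78 mm high; origin at the centre of its underside
- timer: loose bystander, white timer 62 x 62 x 20 mm; origin at the centre of its underside
- marker: loose bystander, black and blue marker pen 134 mm long, 17 mm thick, lying; origin under its middle
There are look-alikes about, which are no part of the job. Leave any yellow look-alike of the agar_dish alone. Leave any yellow look-alike of the beaker alone.

How it is judged:
By the outcome, as a careful person would: the job done as asked, in the order asked, and still so for the second after the job is handed in, with the robot touching nothing.
It also fails if it takes over 43 s, if anything falls off the work surface, if the arm or the gripper's body presses on something with over 40 N, if the wrist force passes 120 N, or if a joint passes its speed limit or range.

## Working session

There is one attempt and no reset: what is moved stays moved. The work goes in short steps, each a Python script; the robot and the scene stay as the last script left them, time stands still between calls to the robot, and variables do not carry over. Pictures are saved under pics/ and viewed, and the job is handed in when it is done.

```bash
ls; mkdir -p pics
python3 - <<'E'
from bench import manip, effector, viewer
import cv2
for n in ("scene","top"):
    im=viewer.get_image(n); cv2.imwrite(f"pics/{n}0.png",im[:,:,::-1]); print(n,viewer.get_calibration(n))
print(manip.current_clock(),manip.current_tcp_rot(),manip.current_tool_pos(),manip.current_finger_gap())
E
```

```text
pics
scene {'vfov': 50.44691649873943, 'cx': 309.8192238632489, 'cy': 233.48100699906584, 'eye': array([-0.15883846,  0.7609337 ,  0.58328328]), 'attitude': array([-0.30621009,  0.78413919, -0.50199817,  0.1983909 ])}
top {'vfov': 57.836121611056974, 'cx': 314.16970641239004, 'cy': 244.34320349623061, 'eye': array([ 0.36694689, -0.01885997,  1.10547607]), 'attitude': array([-0.70270507,  0.70378089, -0.07446347,  0.07316579])}
0.1 [ 8.21365706e-01 -5.70401280e-01 -6.99699747e-04 -5.16727115e-04] [ 0.22675068 -0.60849334  0.22579204] 0.09183386242757871
```

View pics/scene0.png

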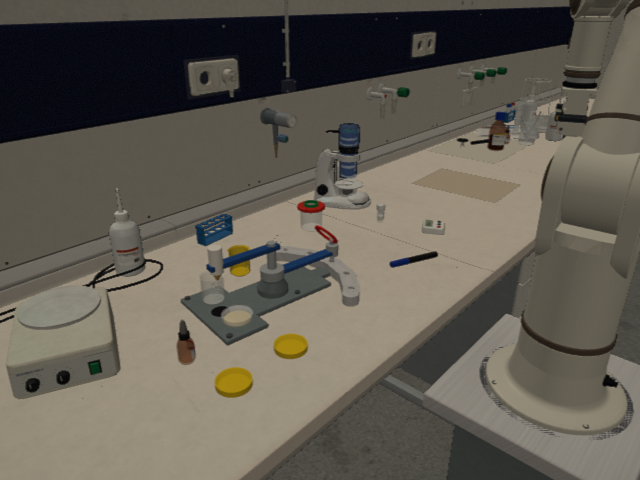

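View pics/top0.png

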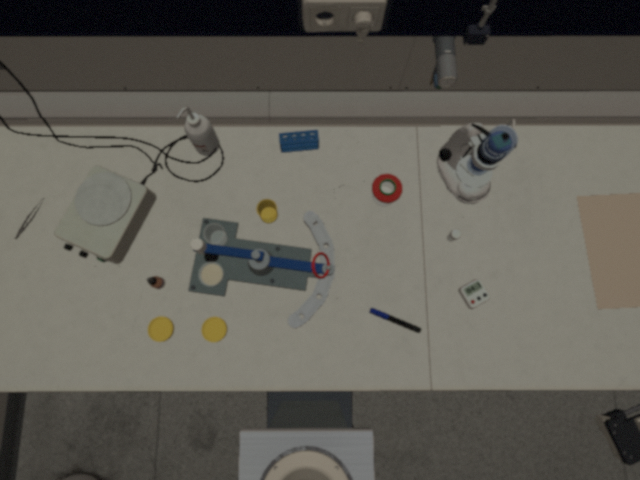

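The scene view shows the ring near (326,234), the beaker at (213,288) on the far station and the dish at (237,316) on the near one. The top view shows the ring at (321,265), the pivot at (260,260), the beaker at (215,234) and the dish at (210,273). The beaker is on the world +x side (base -y), so the arm should swing by -0.393, bringing the pin toward the robot. I'll zoom in to measure.

Run:
```python
import cv2,numpy as np
a=cv2.imread("pics/scene0.png")[195:345,175:375]; b=cv2.imread("pics/top0.png")[200:335,180:345]
cv2.imwrite("pics/c1.png",cv2.resize(a,None,fx=4,fy=4,interpolation=cv2.INTER_CUBIC))
cv2.imwrite("pics/c2.png",cv2.resize(b,None,fx=4.4,fy=4.4,interpolation=cv2.INTER_CUBIC))
```

```text
(no output)
```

View pics/c1.png

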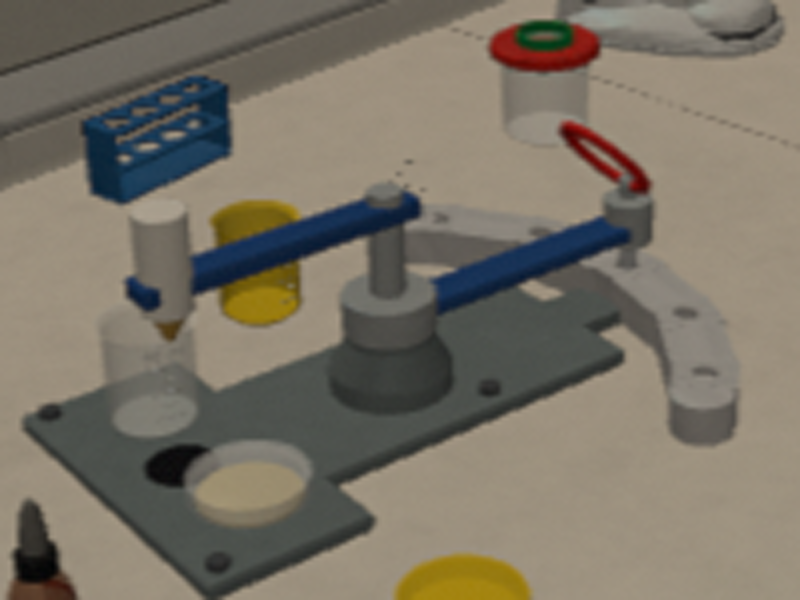

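View pics/c2.png

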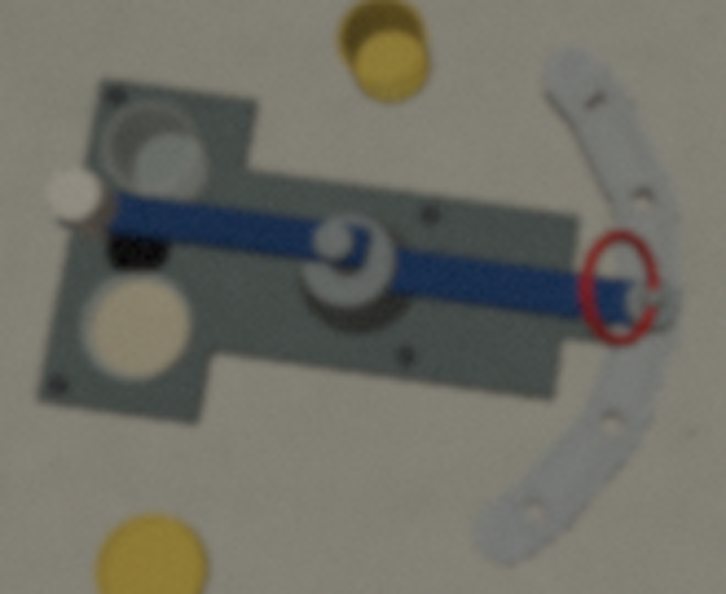

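```bash
cat > h.py <<'E'
import numpy as np, cv2
from scipy.spatial.transform import Rotation as R
from scipy.optimize import least_squares
from bench import manip, effector, viewer
C={n:viewer.get_calibration(n) for n in("scene","top")}
def proj(n,p):
    c=C[n];p=np.atleast_2d(p);q=R.from_quat(c['attitude']).inv().apply(p-c['eye'])
    f=240/np.tan(np.radians(c['vfov'])/2)
    return np.c_[c['cx']+f*q[:,0]/q[:,2],c['cy']+f*q[:,1]/q[:,2]]
def tri(us,ut):
    r=least_squares(lambda p:np.r_[proj('scene',p)[0]-us,proj('top',p)[0]-ut],[.37,0,.05]); return r.x,r.fun
def redmask(im):
    i=im.astype(int);return (i[...,0]>90)&(i[...,1]<.45*i[...,0])&(i[...,2]<.45*i[...,0])
def base(par):
    x,y,yaw=par; return np.array([x,y]),np.array([np.cos(yaw),np.sin(yaw)]),np.array([-np.sin(yaw),np.cos(yaw)])
def bp(par,bx,by,z):
    o,ex,ey=base(par); return np.r_[o+bx*ex+by*ey,z]
def hole(par,th,z=.026): # arm angle th
    return bp(par,-.17*np.cos(th),-.17*np.sin(th),z)
def ringc(par,th,lift=0,zc=.1,r=.152): return bp(par,-r*np.cos(th),-r*np.sin(th),zc+lift)
def ringcurve(par,th,lift=0,zc=.1,rad=.0285):
    a=np.linspace(0,2*np.pi,60,endpoint=False); c=ringc(par,th,lift,zc)
    yaw=par[2]+th; X=np.array([np.cos(yaw),np.sin(yaw),0]);Y=np.array([-np.sin(yaw),np.cos(yaw),0])
    U=np.sin(np.radians(40))*X+np.cos(np.radians(40))*np.array([0,0,1])
    return c+rad*(np.cos(a)[:,None]*Y+np.sin(a)[:,None]*U)
def T(p): return (np.array(p)+.5)/4.4-.5+[180,200]
def S(p): return (np.array(p)+.5)/4-.5+[175,195]
E
cat > fit.py <<'E'
from h import *
k=np.pi/8
# hole angle: +th -> base -y side. base -y = world +x = top image up / scene: far
ht={2*k:(596,98),k:(642,192),-k:(612,420),-2*k:(536,512)}
hs={2*k:(442,217),k:(540,233),-k:(686,313),-2*k:(706,371)}
for t in ht: print(t,*tri(S(hs[t]),T(ht[t])))
def res(p):
    r=[]
    for t in ht:
        r+=list(proj('top',hole(p,t))[0]-T(ht[t]))+list(proj('scene',hole(p,t))[0]-S(hs[t]))
    return np.array(r)
s=least_squares(res,[.38,.1,np.pi/2]); print(s.x); print(s.fun.round(2))
par=s.x
print('nozzle',proj('scene',bp(par,.13,0,.084)),S((170,340)),'top pivot? ',)
ms=redmask(cv2.imread('pics/scene0.png')[:,:,::-1]);mt=redmask(cv2.imread('pics/top0.png')[:,:,::-1])
out=[]
for m,n,b in((ms,'scene',(312,222,342,248)),(mt,'top',(305,248,335,282))):
    mm=np.zeros_like(m);mm[b[1]:b[3],b[0]:b[2]]=m[b[1]:b[3],b[0]:b[2]]
    ys,xs=np.nonzero(mm);rc=((xs.min()+xs.max())/2,(ys.min()+ys.max())/2)
    q=proj(n,ringcurve(par,0)); print(n,len(xs),'ext',xs.min(),xs.max(),ys.min(),ys.max(),'pred',q.min(0),q.max(0)); out.append(rc)
print('ring tri',tri(*out),'pred',ringc(par,0))
np.save('par.npy',par)
E
python3 fit.py
```

```text
0.7853981633974483 [ 0.6550436  -0.02400805  0.02343976] [-0.31127859 -0.06101116  0.21022062  0.25478031]
0.39269908169872414 [ 0.5984976  -0.05104313  0.0216451 ] [-0.60810566 -0.09812106  0.39902111  0.5052835 ]
-0.39269908169872414 [ 0.46746045 -0.03239889  0.02255456] [-0.17620588 -0.01888006  0.11551693  0.15698899]
-0.7853981633974483 [0.4171575  0.01105752 0.02379735] [ 0.28625782  0.028012   -0.19409597 -0.26706437]
[0.55313413 0.11413216 1.42795863]
[-0.58  0.01 -0.92 -0.71  0.28  1.43  0.26 -1.22  0.    0.46  0.14 -1.15
 -0.71 -0.26  0.01 -0.63]
nozzle [[217.5035119  278.39906862]] [217.125 279.625] top pivot? 
scene 80 ext 316 335 226 241 pred [315.93769425 225.3892967 ] [336.22310954 240.82832416]
top 38 ext 312 328 253 277 pred [312.84610436 252.58105819] [328.39878489 276.93814153]
ring tri (array([ 0.53109328, -0.0343317 ,  0.09990048]), array([ 0.09589296,  0.01363203, -0.06089694, -0.07904474])) pred [ 0.53149656 -0.03631988  0.1       ]
```

```bash
cat >> h.py <<'E'
PITCH=np.radians(40)
par=None
try: par=np.load('par.npy')
except Exception: pass
def ori(th,flip,dy=0,pitch=PITCH):
    yaw=par[2]+th+dy; X=np.array([np.cos(yaw),np.sin(yaw),0]);Y=np.array([-np.sin(yaw),np.cos(yaw),0]);Z=np.array([0,0,1.])
    z=np.cos(pitch)*X-np.sin(pitch)*Z; x=Y*(1 if flip else -1)
    return R.from_matrix(np.c_[x,np.cross(z,x),z]),z
E
python3 - <<'E'
from h import *
rc=np.array([.5313,-.0350,.1])
q0=manip.current_q()
rng=np.array([[-2.88,2.88],[-.31,2.03],[-1.54,1.56],[.2,2.42],[-1.41,4.55],[.19,2.02],[-2.57,2.57]])
for flip in(0,1):
  for dy in(-.3,0,.3):
    for th in(0,-.39):
      for d in(-.2,-.1,.018):
        o,z=ori(th,flip,dy)
        c=ringc(par,th)
        s=manip.solve_ik(c+d*z,o.as_quat())
        print(flip,dy,th,d,None if s is None else (np.round(s,2),round(min((s-rng[:,0]).min(),(rng[:,1]-s).min()),2)))
print(manip.current_clock())
E
```

```text
0 -0.3 0 -0.2 (array([ 1.58,  0.68, -0.98,  1.89, -0.34,  1.07,  0.41]), np.float64(0.53))
0 -0.3 0 -0.1 (array([ 1.49,  0.81, -1.04,  1.99, -0.26,  0.83,  0.33]), np.float64(0.43))
0 -0.3 0 0.018 (array([ 1.29,  0.94, -0.98,  2.04, -0.25,  0.56,  0.31]), np.float64(0.37))
0 -0.3 -0.39 -0.2 (array([ 1.88,  0.25, -0.93,  2.36, -0.85,  0.97,  0.74]), np.float64(0.06))
0 -0.3 -0.39 -0.1 (array([ 1.69,  0.49, -1.  ,  2.42, -0.94,  0.58,  0.76]), np.float64(0.0))
0 -0.3 -0.39 0.018 None
0 0 0 -0.2 (array([ 1.33,  0.82, -0.91,  1.61, -0.2 ,  1.32,  0.44]), np.float64(0.63))
0 0 0 -0.1 (array([ 1.29,  0.89, -0.95,  1.74, -0.15,  1.11,  0.39]), np.float64(0.59))
0 0 0 0.018 (array([ 1.21,  1.03, -1.  ,  1.85, -0.04,  0.86,  0.3 ]), np.float64(0.54))
0 0 -0.39 -0.2 (array([ 1.76,  0.54, -1.01,  2.09, -0.46,  1.03,  0.53]), np.float64(0.33))
0 0 -0.39 -0.1 (array([ 1.6 ,  0.66, -1.  ,  2.18, -0.47,  0.76,  0.51]), np.float64(0.24))
0 0 -0.39 0.018 (array([ 1.36,  0.85, -0.96,  2.23, -0.51,  0.44,  0.53]), np.float64(0.19))
0 0.3 0 -0.2 (array([ 1.11,  0.96, -0.9 ,  1.32, -0.06,  1.58,  0.48]),
[... 1297 characters left out ...]
,  2.2 , -0.93,  1.  , -2.21]), np.float64(0.22))
1 0 -0.39 0.018 (array([ 0.93,  0.62, -0.43,  2.24, -1.12,  0.71, -2.1 ]), np.float64(0.18))
1 0.3 0 -0.2 (array([ 0.74,  0.79, -0.2 ,  1.33, -0.48,  1.65, -2.31]), np.float64(0.26))
1 0.3 0 -0.1 (array([ 0.72,  0.78, -0.26,  1.52, -0.49,  1.45, -2.29]), np.float64(0.28))
1 0.3 0 0.018 (array([ 0.67,  0.83, -0.33,  1.69, -0.51,  1.21, -2.28]), np.float64(0.29))
1 0.3 -0.39 -0.2 (array([ 0.95,  0.5 , -0.17,  1.85, -0.65,  1.38, -2.28]), np.float64(0.29))
1 0.3 -0.39 -0.1 (array([ 0.89,  0.55, -0.25,  1.97, -0.71,  1.17, -2.25]), np.float64(0.32))
1 0.3 -0.39 0.018 (array([ 0.83,  0.68, -0.37,  2.06, -0.81,  0.9 , -2.2 ]), np.float64(0.36))
0.1
```

```bash
python3 - <<'E'
from h import *
p=par.copy(); p[0]-=.0003; p[1]+=.0012; np.save('par.npy',p)
E
python3 - <<'E'
from h import *
effector.close(f_grip=10)
print('gap',manip.current_finger_gap(),manip.current_clock())
c=ringc(par,0); o,z=ori(0,0); print(c,z)
manip.move_pose(c-.2*z,o.as_quat()); print(manip.current_clock(),manip.current_q().round(2))
manip.servo_line(c-.06*z,vel=.15); print(manip.current_clock(),manip.current_tool_pos()-(c-.06*z),manip.current_force())
for n in("scene","top"):
    im=viewer.get_image(n); cv2.imwrite(f"pics/{n}1.png",im[:,:,::-1])
    u,v=proj(n,c)[0].astype(int); cr=im[v-60:v+60,u-80:u+80,::-1]
    cv2.imwrite(f"pics/{n}1c.png",cv2.resize(cr,None,fx=5,fy=5,interpolation=cv2.INTER_CUBIC)); print(n,u-80,v-60,proj(n,c-.06*z),proj(n,c))
E
```

```text
gap 0.0005541032333888572 1.5333
[ 0.53119656 -0.03511988  0.1       ] [ 0.10904833  0.75824307 -0.64278761]
3.3333 [ 1.33  0.81 -0.91  1.61 -0.2   1.32  0.44]
4.4167 [ 0.00051648 -0.00108842  0.00029515] [-0.70688033 -0.09993539 -0.12028146]
scene 245 173 [[341.15796353 212.75871998]] [[325.79045686 233.35415644]]
top 240 204 [[340.74725583 264.94755384]] [[320.27597815 264.87006845]]
```

View pics/scene1c.png

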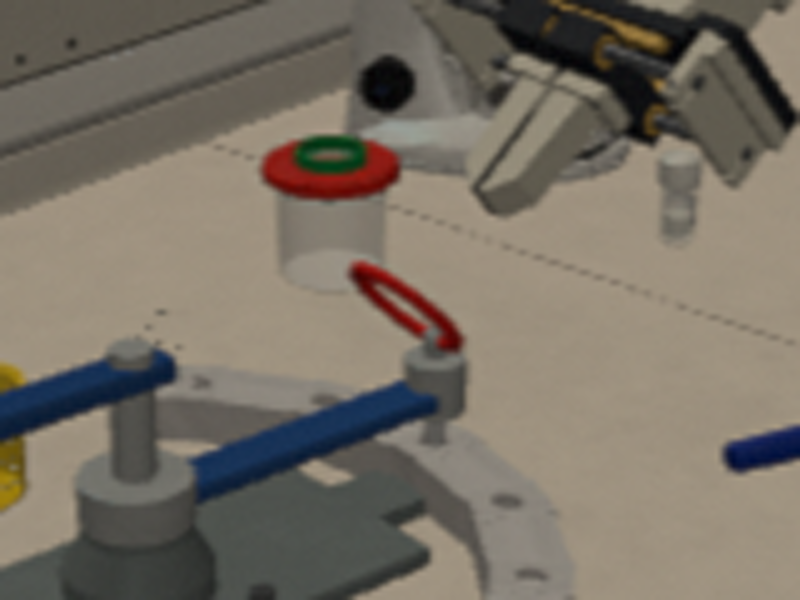

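View pics/top1c.png

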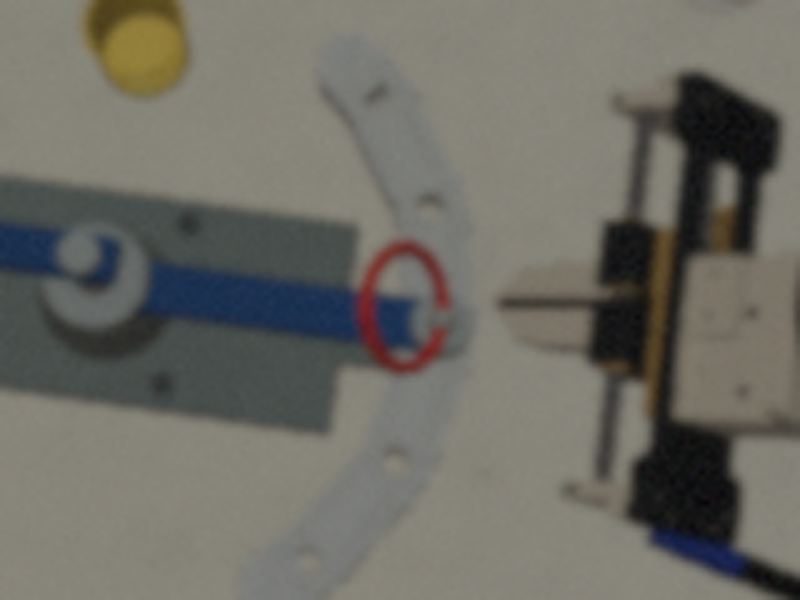

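The fingertip axis lines up with the ring: the tip is at about (340,265) in the top view, where the model predicts it. Both fingers taper. Next I'll insert and feel for contact along the ring's plane.

```bash
cat >> h.py <<'E'
def snap(tag,c):
    for n in("scene","top"):
        im=viewer.get_image(n); cv2.imwrite(f"pics/{n}{tag}.png",im[:,:,::-1])
        u,v=proj(n,c)[0].astype(int); cr=im[v-60:v+60,u-80:u+80,::-1]
        cv2.imwrite(f"pics/{n}{tag}c.png",cv2.resize(cr,None,fx=4,fy=4,interpolation=cv2.INTER_CUBIC))
    a=cv2.imread(f"pics/scene{tag}c.png");b=cv2.imread(f"pics/top{tag}c.png")
    cv2.imwrite(f"pics/both{tag}.png",cv2.resize(np.hstack([a[:,120:520],b[:,120:520]]),None,fx=1,fy=1))
E
python3 - <<'E'
from h import *
c=ringc(par,0); o,z=ori(0,0); U=np.array([np.cos(par[2])*np.sin(PITCH),np.sin(par[2])*np.sin(PITCH),np.cos(PITCH)])
f0=manip.current_force(); print('f0',f0)
for d in(-.03,0.,.022):
    manip.servo_line(c+d*z,vel=.1); f=manip.current_force()-f0; print(d,f.round(2),(manip.current_tool_pos()-c-d*z).round(4))
    if np.linalg.norm(f)>6: print('STOP'); break
else:
    for u in np.arange(.003,.024,.003):
        manip.servo_line(c+.022*z+u*U,vel=.06); f=manip.current_force()-f0; print('u',u.round(3),f.round(2))
        if f[2]<-2.: break
print(manip.current_clock()); snap('2',c)
E
```

```text
f0 [-0.37278106  0.28193124  0.12837105]
-0.03 [ 0.92 -0.59  0.35] [-0.0001  0.0002  0.    ]
0.0 [ 0.95 -1.2  -0.6 ] [0.     0.     0.0001]
0.022 [ 0.91 -1.15  0.64] [-0.0001  0.      0.0001]
u 0.003 [ 0.52 -0.05  0.07]
u 0.006 [-0.09 -1.22 -0.52]
u 0.009 [ 0.61 -3.58 -4.03]
6.5333
```

View pics/both2.png

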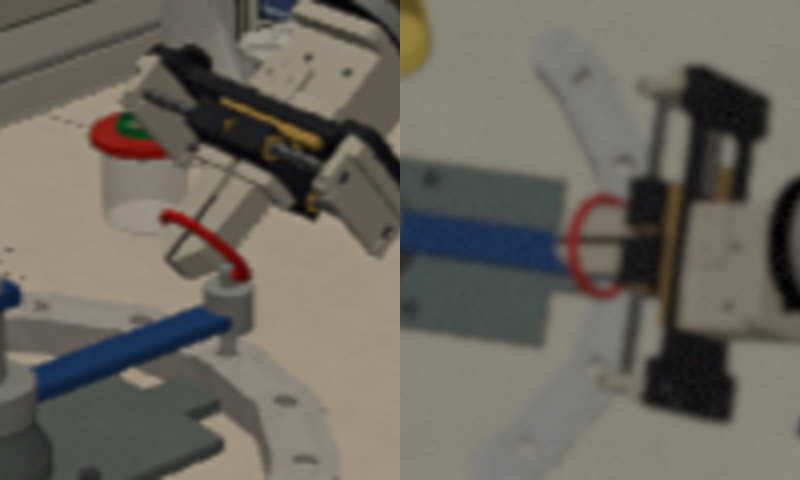

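The finger is through the ring and touching the underside of its bar (about 4 N at u = 9 mm). Lifting next.

Run:
```python
from h import *
c=ringc(par,0); o,z=ori(0,0)
p0=manip.current_tool_pos(); np.save('p0.npy',p0)
for d in(.005,.010,.015,.020):
    manip.servo_line(p0+[0,0,d],vel=.05); f=manip.current_force(); print(d,f.round(2),(manip.current_tool_pos()-p0).round(4))
    if np.linalg.norm(f)>16: print('STOP');break
print(manip.current_clock()); snap('3',c)
```

```text
0.005 [ 0.16 -2.2  -5.54] [-0.0002 -0.0002  0.0049]
0.01 [ 0.18 -3.49 -6.71] [-0.0001 -0.0002  0.01  ]
0.015 [-1.14 -2.43 -5.72] [-0.0001 -0.0002  0.0151]
0.02 [-0.89 -2.89 -7.29] [-0.     -0.0002  0.0201]
7.6333
```

View pics/both3.png

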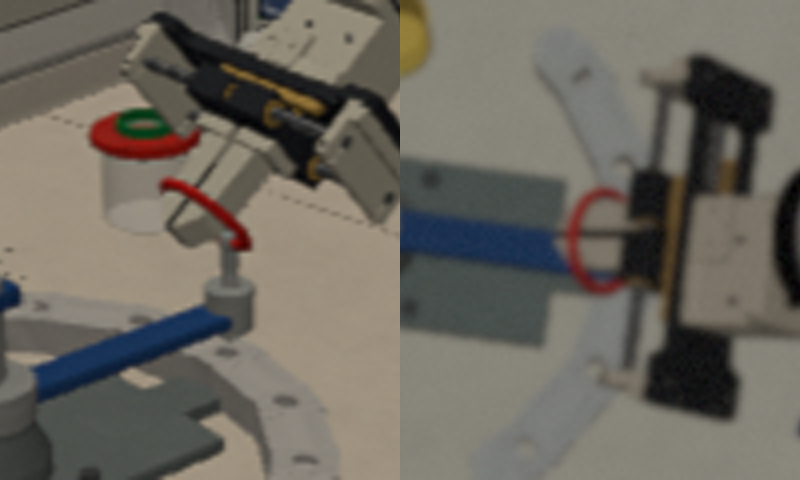

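The pin is out of its hole and the middle hole is visible beneath it. Next I'll swing toward the robot, watching the force.

```bash
cat >> h.py <<'E'
def swing_pose(p0,th):
    o2=np.r_[par[:2],0]; return o2+R.from_rotvec([0,0,th]).apply(p0-o2), (R.from_rotvec([0,0,th])*ori(0,0)[0]).as_quat()
E
python3 - <<'E'
from h import *
p0=np.load('p0.npy')+[0,0,.020]
for th in np.linspace(0,-.36,7)[1:]:
    p,q=swing_pose(p0,th)
    manip.servo_line(p,ori=q,vel=.06); f=manip.current_force(); print(th.round(3),f.round(2),(manip.current_tool_pos()-p).round(4))
    if np.linalg.norm(f)>20 or abs(f[2])<2: print('STOP');break
print(manip.current_clock()); snap('4',ringc(par,-.36))
E
```

```text
-0.06 [-1.06 -3.89 -6.68] [-0.0007 -0.0003 -0.0002]
-0.12 [-1.79 -5.14 -7.72] [-0.0001 -0.0005 -0.0001]
-0.18 [-2.4  -4.77 -8.38] [ 0.     -0.0005 -0.0001]
-0.24 [-3.88 -5.8  -7.09] [ 0.     -0.0004 -0.    ]
-0.3 [-2.5  -4.91 -8.01] [-0.     -0.0002 -0.    ]
-0.36 [-3.63 -5.61 -7.93] [-0.0001 -0.0001  0.    ]
9.4333
```

View pics/both4.png

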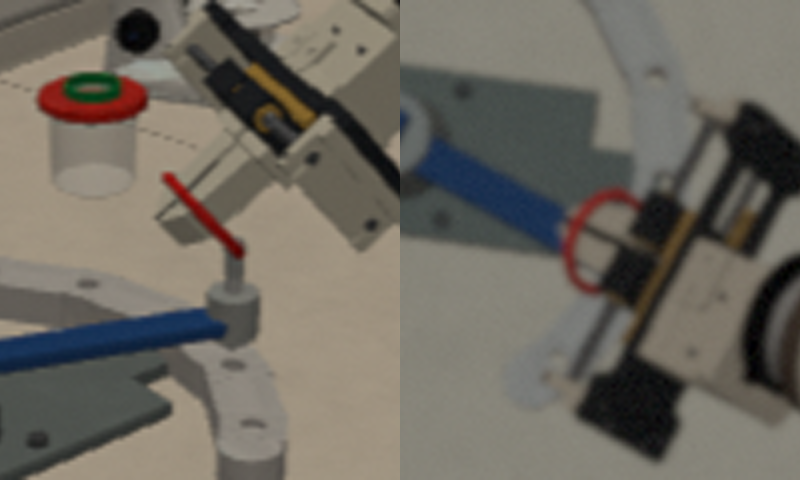

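View pics/scene4.png

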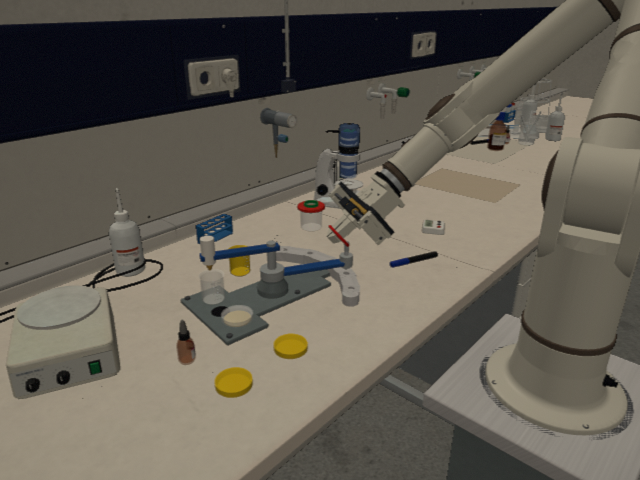

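The arm is nearly there, with the nozzle moving over the beaker. I'll fit the ring pixels for the arm angle and lift.

```bash
cat >> h.py <<'E'
from scipy.spatial import cKDTree
def fitring(ims,th0,l0):
    P={}
    for n in ims:
        m=redmask(ims[n]); ys,xs=np.nonzero(m); pts=np.c_[xs,ys].astype(float)
        q=proj(n,ringcurve(par,th0,l0)); d=cKDTree(q).query(pts)[0]; P[n]=pts[d<6]
    def r(v):
        o=[]
        for n in P:
            q=proj(n,ringcurve(par,v[0],v[1])); o.append(cKDTree(q).query(P[n])[0])
        return np.concatenate(o)
    from scipy.optimize import minimize
    s=minimize(lambda v:np.mean(np.minimum(r([v[0],v[1]/10]),4)**2),[th0,l0*10],method='Nelder-Mead',options=dict(initial_simplex=[[th0,l0*10],[th0+.03,l0*10],[th0,l0*10+.05]]))
    return s.x[0],s.x[1]/10,s.fun,{n:len(P[n]) for n in P}
def load(tag): return {n:cv2.imread(f'pics/{n}{tag}.png')[:,:,::-1] for n in('scene','top')}
E
python3 - <<'E'
from h import *
for t,a,l in(('0',0,0),('3',0,.02),('4',-.36,.02)):
    I=load(t); print(t,fitring(I,a,l),fitring({'scene':I['scene']},a,l),fitring({'top':I['top']},a,l)[:1])
E
```

```text
0 (np.float64(0.002353882209572475), np.float64(-0.0013286758711910807), np.float64(0.4141350864823037), {'scene': 80, 'top': 38}) (np.float64(0.0023641432821750663), np.float64(-0.0013297317922115331), np.float64(0.4724463179973578), {'scene': 80}) (np.float64(0.016853372404172267),)
3 (np.float64(-0.0007833963791927086), np.float64(0.01806187256232079), np.float64(0.6769115993360241), {'scene': 60, 'top': 40}) (np.float64(0.011864095042983532), np.float64(0.018149975467531464), np.float64(0.8028685259886738), {'scene': 60}) (np.float64(0.032739831050339493),)
4 (np.float64(-0.36656931236386303), np.float64(0.016759205348789698), np.float64(0.421228142535281), {'scene': 57, 'top': 41}) (np.float64(-0.38004024377907614), np.float64(0.01718765260768123), np.float64(0.37430343460785), {'scene': 57}) (np.float64(-0.356402450566529),)
```

Run:
```python
from h import *
p0=np.load('p0.npy'); th=-.390
p,q=swing_pose(p0+[0,0,.020],th)
manip.servo_line(p,ori=q,vel=.04); print(manip.current_force().round(2)); snap('5',ringc(par,th))
print(fitring(load('5'),th,.02))
for l in(.016,.013,.010,.007,.004,.001,-.002):
    p,q=swing_pose(p0+[0,0,l],th); manip.servo_line(p,vel=.05); print(l,manip.current_force().round(2))
    if l<=.004 : 
        pass
snap('6',ringc(par,th)); print(fitring(load('6'),th,.0),fitring(load('6'),th,.012)); print(manip.current_clock())
```

```text
[-4.35 -5.93 -8.01]
(np.float64(-0.3886141583696008), np.float64(0.01639966744929552), np.float64(0.3466463071154836), {'scene': 61, 'top': 36})
0.016 [-4.21 -6.07 -7.69]
0.013 [-4.7  -5.23 -6.38]
0.01 [-4.   -5.06 -6.16]
0.007 [-4.28 -6.59 -5.37]
0.004 [-4.45 -5.62 -6.56]
0.001 [-5.38 -5.89 -5.17]
-0.002 [-0.55 -2.58 -0.83]
(np.float64(-0.391391857434064), np.float64(-0.0026399941509589555), np.float64(0.30537591126708674), {'scene': 60, 'top': 27}) (np.float64(-0.391403273835642), np.float64(-0.0026435161383078568), np.float64(0.30537811151513355), {'scene': 60, 'top': 27})
11.7333
```

View pics/both6.png

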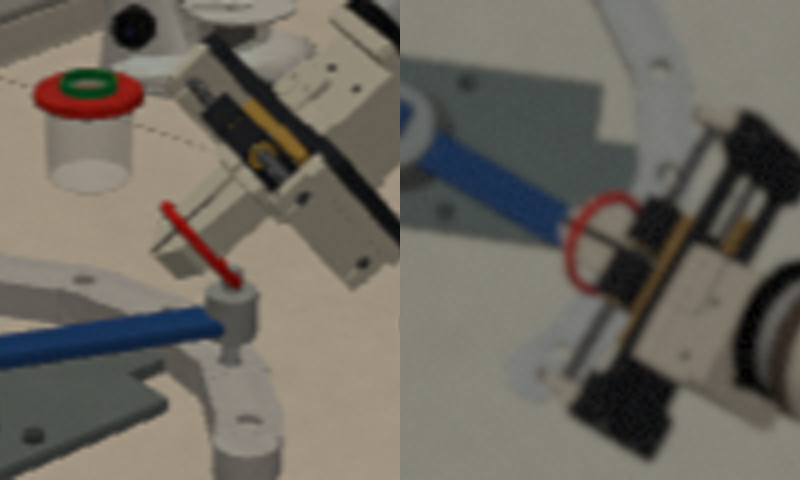

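The pin dropped home: the fit gives angle -0.391 and lift about 0, and the force fell off. Next I'll centre the finger in the ring and back it out along its axis.

Run:
```python
from h import *
th=-.3927
o=R.from_quat(manip.current_tcp_rot()); z=o.as_matrix()[:,2]
c=ringc(par,th); p=manip.current_tool_pos(); d=(p-c)@z
print('offset',(p-c).round(4),d)
manip.servo_line(c+d*z+[0,0,.001],vel=.04); print(manip.current_force().round(2))
p=manip.current_tool_pos()
for s in(.03,.06,.2):
    manip.servo_line(p-s*z,vel=.08 if s<.1 else .15); print(s,manip.current_force().round(2))
manip.sleep(.3); print(manip.current_clock()); snap('7',ringc(par,th)); print(fitring(load('7'),th,0))
```

```text
offset [ 0.0125  0.019  -0.0089] 0.023096783863159685
[ 0.49 -0.34 -0.82]
0.03 [ 0.39 -0.2   0.1 ]
0.06 [ 0.48 -0.06  0.41]
0.2 [ 0.22 -0.45  0.12]
14.4583
(np.float64(-0.3882867259645311), np.float64(-0.00151987929319148), np.float64(0.3556195252258045), {'scene': 71, 'top': 45})
```

View pics/scene7.png

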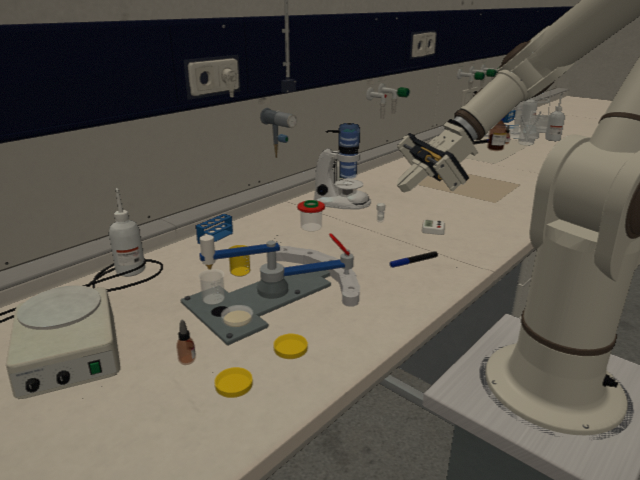

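View pics/top7.png

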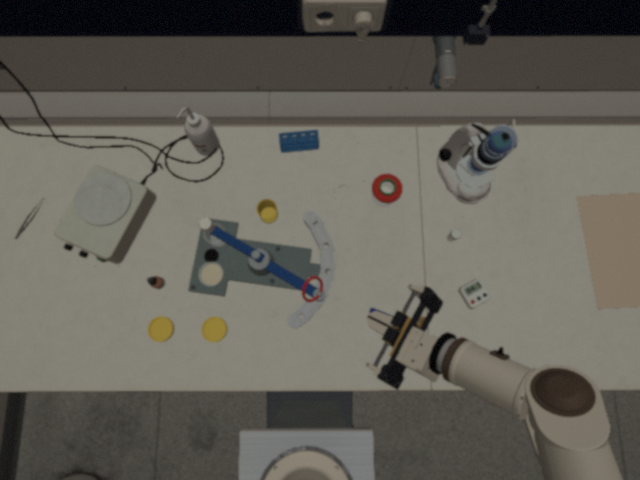

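View pics/both7.png

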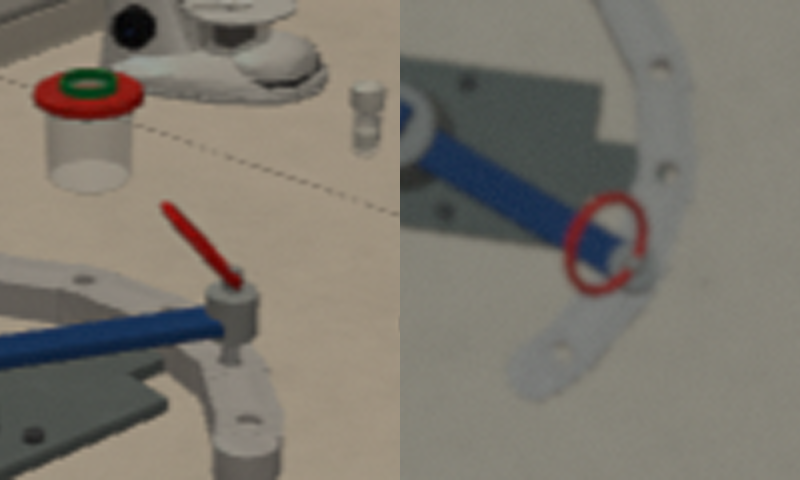

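The ring fit gives angle -0.388 rad and lift -1.5 mm, against -1.3 mm when the pin was home at the start, so it is fully seated. The nozzle is over the beaker, nothing else has moved and the robot is clear.

Run:
```python
from h import *
A=load('0');B=load('7')
d=np.abs(A['scene'].astype(int)-B['scene']).max(2)
for nm,b in(('dish',(222,306,255,328)),('bottle',(175,318,198,365)),('beakerbase',(200,292,226,305)),('jar',(296,198,330,232)),('timer',(420,216,448,236)),('marker',(388,250,440,268)),('vial',(374,200,388,222))):
    print(nm,d[b[1]:b[3],b[0]:b[2]].mean().round(1))
print('bg',d[400:470,150:230].mean().round(1))
manip.hand_in(); print(manip.current_clock())
```

```text
dish 1.7
bottle 1.8
beakerbase 1.7
jar 7.4
timer 1.8
marker 2.0
vial 1.9
bg 2.0
the job is handed in; nothing more can be done
the job is handed in; nothing more can be done
```

The job is done and handed in at about 14.5 s of the 43 s allowed. I hooked the shut fingertips under the ring, lifted the pin about 20 mm, swung the arm one hole toward the beaker, lowered the pin into the hole, then backed the finger out along its axis.

**Pin and arm:** My last ring fit gave an arm angle of -0.388 rad (target -0.393). The fitted lift was -1.5 mm, against -1.3 mm when the pin was home at the start, so within the fit's accuracy it is fully home. The pictures show the nozzle over the beaker.

**Forces:** My readings peaked at about 11 N at the wrist, and they were back to about zero with the gripper withdrawn.

**Other objects:** Before-and-after pictures differ only by noise for the foot of the beaker, the dish, the dropper bottle, the timer, the marker and the vial. The lens jar's patch differed more (7.4 against a noise level of 2). That patch also contained part of the ring's old position, and the jar looks unmoved in both views.

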